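# Hold a clear acrylic test bar in the strain viewer's light

### The job

Check the clear acrylic test bar for stress: first swing the red-handled lever of the strain viewer fully across to its right-hand stop (the red pin), which crosses the two polarising windows, then lift the clear bar up and off its upturned peg, gripping it only by its two frosted long edges and never touching its clear faces. Hold it still between the two windows, upright and with its clear faces square to the light, so that the small round test hole low in the bar sits in the middle of the lit window, and do not let it touch the viewer. Leave the amber bar hanging and the things lying about where they are, and finish while still holding the clear bar in the light.

Things in the scene. Friction and masses are not known exactly. Their poses are not given: they have to be found in the camera images.
- strain_viewer: grey strain viewer (polariscope), fixed, 110 mm wide, x -60 to 80 mm. Origin on the worktop under the middle of the gap between its two windows; its front faces -x, +x runs along the light to the lamp. Base plate 18 mm high. Front panel x -33 to -25 mm, lamp house x 24 to 76 mm, both 117 mm high. On the panel's front: round analyser ring, radius 28 mm, x -43 to -33 mm, with a lever
- light_centre (a point): point on the light axis in the middle of the 48 mm gap between the two windows (each 44 mm across), 80 mm above the worktop; axes as the viewer's (x along the light)
- analyser (a joint): turn of the analyser ring and lever about the light axis, rad: 0 = lever 45 degrees left of upright (to the viewer's +y); grows as the lever swings over the top to the right; 1.571 = crossed, lever at the right-hand stop by the red pin, 45 degrees right of upright (to -y). Slight friction, about 1 N at the lever's end; stays where it is left
- lever_end (a point): outer end of the lever, 81 mm from the light axis, 41 mm in front of the gap's middle (viewer x = -41 mm). The lever is a straight round bar running out from the ring in the upright plane x = -41 mm; its outer 31 mm is a red handle 10 mm thick
- peg_stand: plywood peg stand, fixed, base 96 x 104 x 12 mm; origin under the middle of the base, front faces -x, z up. Back board x 34 to 46 mm, 155 mm high. Two 4 mm steel pegs at y -35 and +35 mm stick out of it to -x, centre line 145 mm above the worktop: level to x = -12 mm, then sloping up to the round tip's end at x = -26 mm, 153 mm high
- test_bar: clear acrylic bar with white frosted long edges, hanging on either peg; 40 g, 120 mm long (z, upright), 30 mm wide (y), 8 mm thick (x, the way of the light); origin at the middle of its lower end, axes roughly the stand's while it hangs. 14 mm hanging hole through it in x, centre 108 mm above the lower end. Frosted edges: the faces at y -15 and +15 mm, full length, 2 mm deep
- clear_faces: the clear middle of the test bar (all of it between the two frosted edges, y = -13 to +13 mm), same origin and axes as the test bar; not to be touched by the gripper
- test_hole (a point): centre of the test bar's small round test hole, 35 mm above its lower end; axes as the bar's
- amber_bar: amber-coloured acrylic bar of the same size and shape as the test bar, also with frosted edges, with a slot in place of the round test hole; hangs on the other peg, 70 mm beside; origin in the middle of its lower end; stays hanging
- caliper: steel vernier caliper lying behind the work, 68 x 200 x 11 mm, origin under its middle, long along its y; stays where it is
- pawn: turned brass-coloured chess pawn standing at the back left, 27 mm across, 59 mm high, origin under its middle; stays where it is
- dial_gauge: dial gauge lying on its back at the back right, 90 x 56 x 19 mm, origin under its middle; stays where it is

How it is judged:
On the way, in this order (a step that is already met when the one before it is completed fails the run):
1. the analyser lever stands at its right-hand (crossed) stop while the clear bar still hangs on its peg (value of joint analyser above 1.49 rad and distance of test_bar from where it was at the start of the episode below 0.03 m), for 0.2 s.
2. the clear bar is off its peg, carried by the fingers on its frosted edges (contact force between the fingers and test_bar above 2 N and contact force between test_bar and peg_stand below 0.05 N and horizontal distance between test_bar and peg_stand above 0.06 m and height (world z) of test_bar above 0.03 m), for 0.2 s.
At the end, for the whole second after the job is handed in: analyser at its crossed stop (over 1.49 rad); clear bar held still by the fingers, clear of the viewer, test hole within 8 mm of the light axis and 14 mm of the gap's middle, upright and square to the light within 0.15 rad; amber bar still hanging (value of joint analyser above 1.49 rad and x of test_hole in the frame of light_centre between -0.014 and 0.014 m and y of test_hole in the frame of light_centre between -0.008 and 0.008 m and z of test_hole in the frame of light_centre between -0.008 and 0.008 m and angle between the x axis of test_bar and the x axis of strain_viewer, either way round below 0.15 rad and angle between test_bar's own z axis and vertical below 0.15 rad and contact force between the fingers and test_bar above 2 N and contact force between test_bar and strain_viewer below 0.05 N and linear speed of test_bar below 0.02 m/s and distance of amber_bar from where it was at the start of the episode below 0.02 m and height (world z) of amber_bar above 0.025 m); the arm keeps its last pose, push and grip.
It fails at once if the robot touches the clear faces of the test bar (contact force between any of the fingers, the arm and clear_faces above 0.5 N).
It fails at once if the test bar is knocked against the viewer (contact force between test_bar and strain_viewer above 1 N).
It fails at once if the test bar is dropped (height (world z) of test_bar below 0.02 m).
It fails at once if the amber bar is knocked off or pushed about (more than 30 mm) (distance of amber_bar from where it was at the start of the episode above 0.03 m).
It fails at once if the caliper, the pawn or the dial gauge is moved more than 15 mm (distance of any of caliper, pawn, dial_gauge from where it was at the start of the episode above 0.015 m).
It also fails if it takes over 58 s, if anything falls off the work surface, if the arm or the gripper's body presses on something with over 40 N, if the wrist force passes 120 N, or if a joint passes its speed limit or range.

### The arm

A 6-joint arm with a two-finger parallel gripper is mounted at the origin on a cart in front of the work surface, level with it; the furniture and walls round the work are solid. World frame = base frame: x ahead of the robot, y to its left, z up, the work surface at z = 0. Lengths are in m, angles in rad, forces in N, time in s.
With the tool pointing down it reaches from about 0.35 to 0.775 m from the base axis. Payload 5.5 kg.
Tool frame: the origin (TCP) lies at the very end of the fingers, on their centre line; the grasp point (between the pads) lies 19 mm behind it; z points along the fingers, y is the direction in which the jaws open and shut (so a half turn about z gives the same grasp; the last joint's range is limited). The gripper opens to 85 mm and grips with 20 to 120 N. Pads are 22 mm wide; open, the fingers measure 114 mm over their backs; the gripper's body (76 mm by 85 mm) begins 54 mm behind the grasp point. The pads swing forward as they close: fully open they stand 13 mm farther back than shut.
Start: joints at [1.112, 0.313, 0.046, 1.304, 0, 1.431], TCP at [0.18, 0.546, 0.231] pointing down, gripper open.
Joint ranges: [-2.76, 2.76], [-0.86, 1.69], [-1.03, 1.26], [-2.2, 2.34], [-1.47, 1.5], [-3.14, 3.14]. Speed limits (rad/s): [2.57, 2.57, 3.14, 3.14, 3.14, 3.14].

### API

Orientations are given as a rotation vector (axis times angle).
In Python, from workcell import r gives the robot as it stands.
- The arm moves only by the tool play_rows, never from a script. Its argument "deltas" is a list of rows, each a list of 6 numbers: the shift along the tool's x, y, z in m, then the turn, a rotation vector about the tool's x, y, z in degrees. In form: [[dx, dy, dz, wx, wy, wz], ...]. A call has 1 to 12 rows; each row is the pose to reach, as a shift and turn from the pose measured when the call began, along the tool's axes at that moment; what a row does not reach only later rows make up. A row lasts 1/12 s, in which the tool goes at most 41.7 mm and 7.16 degrees, less where a joint would pass 70% of its speed; a pose out of reach is approached as far as the arm can. A call with a gripper value outside its range is refused whole. "fingers" is the closure, from 0 (fully open) to 1 (shut), set as the call begins (left out, the last holds). The fingers move at their own pace and stop on an object; the grip force is fixed at half the most. Time passes only in rows, so rows that repeat a pose let the fingers close. It gives the time, the measured TCP pose, the force and the opening at its end, in the units of the state.
- r.get_state(): the state, without advancing time (a new reading comes with each control period).
- r.get_image(name): name is "scene" or "top" or "wrist"; returns a dict with "color" (384x512x3 uint8, blue, green, red), "range_z" (384x512 float32, m along the optical axis (not along the pixel's ray), 0 where there is no reading), "mtx" (3x3 intrinsics, pixels), "origin" and "attitude" of the camera in the world. Camera axes: x right, y down, z forward; pixel columns grow to the right and rows downward; lengths in m; the calibration is good to about 2 mm. A picture is of the moment at which its call begins.
- r.sign_off(): hands the job in, once; it reports no verdict.
The state is a dict: "time_s": time; "joint_positions": joint angles; "dq": joint speeds; "joint_efforts": joint torques, N m; "ee_pos": TCP position; "orientation": TCP orientation; "ft_force": force on the tool from outside, world axes, zero at the start; "ft_torque": the same for the moment, N m; "grip_width": finger opening in m.
Only numpy, scipy, OpenCV 4.12 (cv2) and the standard library are available. Lean on these libraries where they do the work, as an engineer would, in place of code of your own. Each camera call takes 0.05 s, during which the arm holds its last target. There are 200 camera calls.

## Working session

There is one attempt and no reset: what is moved stays moved. The work goes in short steps, Python scripts to look and compute and a tool call to move; the robot and the scene stay as the last step left them, time stands still between calls to the robot, and variables do not carry over. Pictures are saved under pics/ and viewed, about 8 in all and at most 12, crops included, and the job is handed in when it is done.

Besides the shell and the picture viewer there is one more tool, called by a JSON object that holds its "api" and its "payload". play_rows: Moves the arm, as the interface text tells. Its arguments: {"type":"object","properties":{"deltas":{"type":"array","items":{"type":"array","items":{"type":"number"}}},"fingers":{"type":"number"}},"required":["deltas"]}

```bash
mkdir -p pics; ls
python3 - <<'E'
from workcell import r
import cv2,numpy as np
s=r.get_state();print({k:np.round(v,3).tolist() for k,v in s.items()})
for n in("scene","top"):
    d=r.get_image(n);cv2.imwrite(f"pics/{n}0.png",d["color"]);np.savez(f"{n}0.npz",**d)
    print(n,d["mtx"],d["origin"],d["attitude"])
a=[cv2.imread(f"pics/{n}0.png") for n in("scene","top")]
E
```

```text
pics
{'time_s': 0.0, 'joint_positions': [1.112, 0.314, 0.045, 1.304, -0.0, 1.431], 'dq': [0.0, -0.001, 0.0, 0.001, -0.001, 0.001], 'joint_efforts': [0.001, -48.063, 29.853, 0.019, 0.0, -0.0], 'ee_pos': [0.18, 0.546, 0.23], 'orientation': [-0.498, -3.101, 0.003], 'ft_force': [0.869, -0.331, 0.245], 'ft_torque': [-0.017, -0.003, 0.041], 'grip_width': 0.086}
scene [[494.76343229   0.         247.68002237]
 [  0.         494.76343229 191.25169299]
 [  0.           0.           1.        ]] [ 0.05315051 -0.30699655  0.90390524] [-2.22750676  1.07783255 -0.40682967]
top [[372.13167784   0.         251.85102605]
 [  0.         372.13167784 197.59898902]
 [  0.           0.           1.        ]] [0.43015448 0.14425281 0.93440924] [-2.09788889  2.11153384 -0.24130185]
```

View pics/scene0.png

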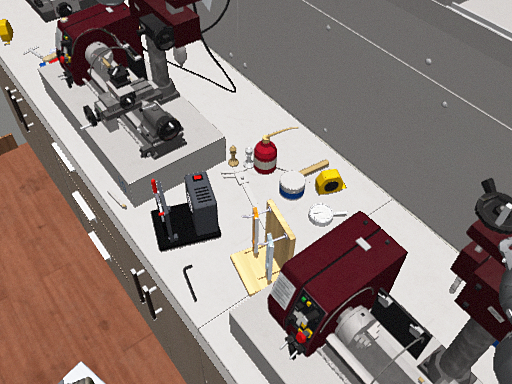

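View pics/top0.png

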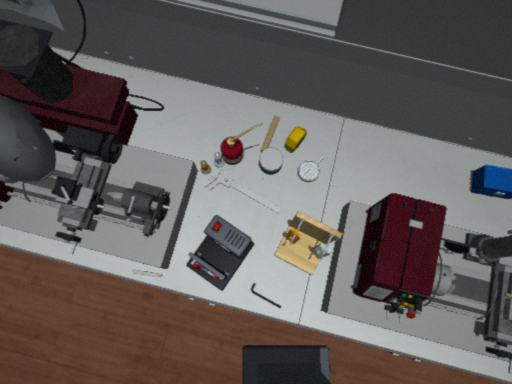

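The scene view shows the viewer at about (185,215) with its lever up-left, and the stand at (265,250) with its two bars. The top view shows the viewer at (220,250) and the stand at (308,243). Next I'll turn depth into world points.

```bash
cat > h.py <<'E'
import cv2,numpy as np
from scipy.spatial.transform import Rotation as R
def cloud(d):
    K=d["mtx"];z=d["range_z"];v,u=np.mgrid[:z.shape[0],:z.shape[1]]
    p=np.stack([(u-K[0,2])/K[0,0]*z,(v-K[1,2])/K[1,1]*z,z],-1)
    P=p@R.from_rotvec(d["attitude"]).as_matrix().T+d["origin"]; P[z==0]=np.nan; return P
def proj(d,X):
    q=(np.asarray(X)-d["origin"])@R.from_rotvec(d["attitude"]).as_matrix(); K=d["mtx"]
    return np.stack([q[...,0]/q[...,2]*K[0,0]+K[0,2],q[...,1]/q[...,2]*K[1,1]+K[1,2]],-1)
def rect(P,lo,hi,tag):
    m=(P[...,2]>lo)&(P[...,2]<hi); q=P[m]
    (c,s,a)=cv2.minAreaRect(q[:,:2].astype(np.float32)*1000); print(tag,len(q),np.round(c,1),np.round(s,1),round(a,1),"medz",np.median(q[:,2]))
E
python3 - <<'E'
from h import *
t=dict(np.load("top0.npz"));s=dict(np.load("scene0.npz"))
for n,d,pts in(("top",t,[(220,250),(280,330),(202,262),(232,233),(308,243),(320,227),(330,300)]),("scene",s,[(185,215),(155,185),(200,180),(255,210),(270,240),(270,280)])):
    P=cloud(d)
    for u,v in pts: print(n,u,v,np.round(P[v,u],3))
P=cloud(t)
box=lambda P,u0,u1,v0,v1:P[v0:v1,u0:u1]
rect(box(P,185,255,210,290),.01,.025,"viewer base"); rect(box(P,185,255,205,290),.105,.128,"viewer top(all)")
rect(box(P,205,255,205,257),.105,.125,"lamp top")
rect(box(P,270,345,205,275),.006,.02,"stand base"); rect(box(P,270,345,205,275),.148,.165,"stand board")
for n,d,(u0,u1,v0,v1),k in(("t",t,(180,350,180,300),4.5),("s",s,(140,310,160,310),4.5)):
    c=d["color"][v0:v1,u0:u1]; cv2.imwrite(f"pics/crop_{n}.png",cv2.resize(c,None,fx=k,fy=k,interpolation=cv2.INTER_CUBIC))
E
```

```text
top 220 250 [0.508 0.219 0.017]
top 280 330 [ 0.224  0.015 -0.799]
top 202 262 [0.474 0.249 0.116]
top 232 233 [0.536 0.184 0.118]
top 308 243 [0.524 0.002 0.014]
top 320 227 [ 0.543 -0.003  0.155]
top 330 300 [ 0.391 -0.031  0.083]
scene 185 215 [0.511 0.229 0.016]
scene 155 185 [0.462 0.25  0.147]
scene 200 180 [0.551 0.209 0.114]
scene 255 210 [0.535 0.049 0.151]
scene 270 240 [ 0.496 -0.016  0.151]
scene 270 280 [ 0.498 -0.021  0.011]
viewer base 1266 [499.6 219.6] [110.4 139.6] 55.3 medz 0.017580819494394162
viewer top(all) 1203 [505.  215.3] [100.1 118.4] 55.6 medz 0.11650048261016999
lamp top 1001 [533.1 196. ] [100.3  50. ] 55.2 medz 0.11652827788271447
stand base 1209 [ 5.317e+02 -1.000e-01] [166.5 180.9] 0.5 medz 0.011432096729508734
stand board 432 [523.4  14.6] [103.8  71.1] 61.6 medz 0.15342427881160087
```

View pics/crop_t.png

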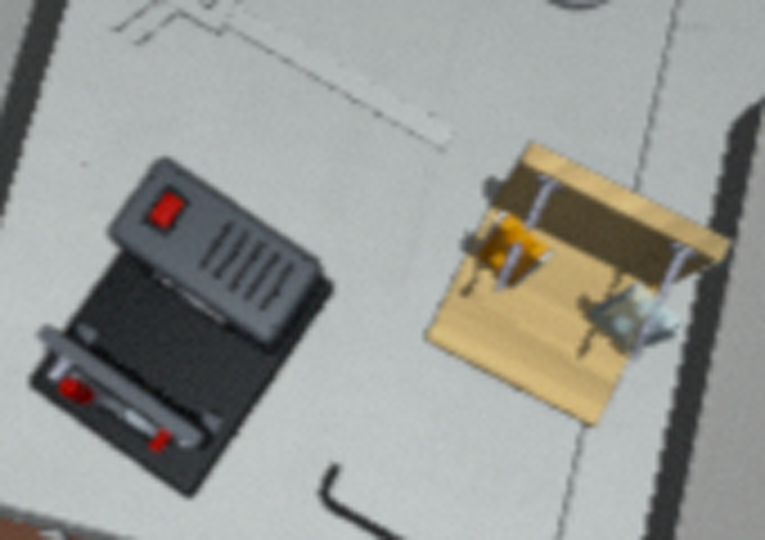

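View pics/crop_s.png

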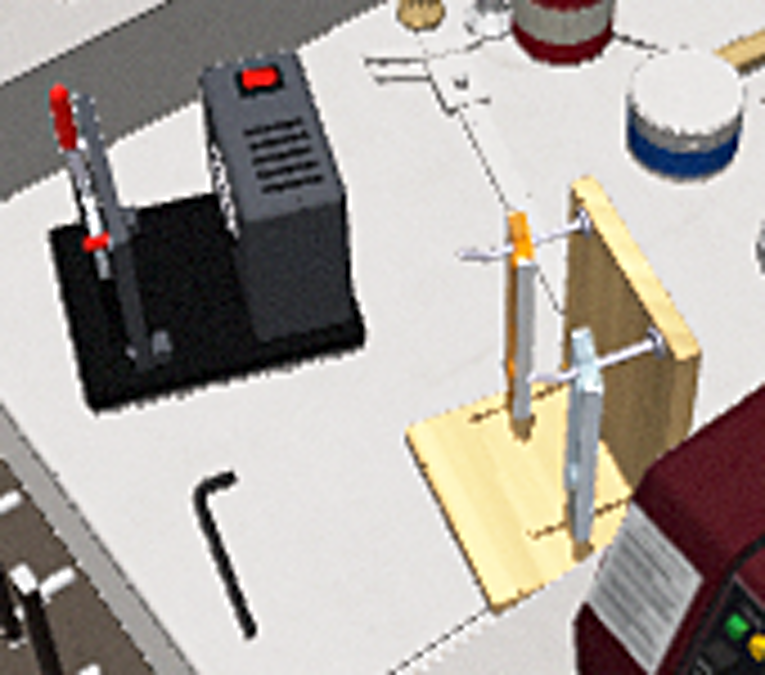

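```bash
cat >> h.py <<'E'
def delta(s,pos,yaw):
    """tool down, tool y at world angle yaw (deg, mod 180); -> row from the current pose"""
    c=R.from_rotvec(s["orientation"]);a=np.radians(yaw);y=np.array([np.cos(a),np.sin(a),0])
    if y@c.as_matrix()[:,1]<0:y=-y
    z=np.array([0,0,-1.]);T=R.from_matrix(np.stack([np.cross(y,z),y,z],1))
    return np.r_[np.round(c.inv().apply(np.asarray(pos)-s["ee_pos"]),4),np.round(np.degrees((c.inv()*T).as_rotvec()),2)]
V0=np.array([.4914,.2253,0]);VY=-34.7
def V(x,y,z): return R.from_euler('z',VY,degrees=True).apply([x,y,z])+V0
E
python3 - <<'E'
from h import *
from workcell import r
t=dict(np.load("top0.npz"));s=dict(np.load("scene0.npz"))
P=cloud(t)
def wood(d):
    h=cv2.cvtColor(d["color"],cv2.COLOR_BGR2HSV);return (h[...,0]>12)&(h[...,0]<28)&(h[...,1]>60)
for n,d in(("t",t),("s",s)):
    P=cloud(d);w=wood(d)&(P[...,0]>.42)&(P[...,0]<.62)&(abs(P[...,1])<.09)
    Q=P.copy();Q[~w]=np.nan
    rect(Q,.006,.018,n+" base");rect(Q,.1535,.158,n+" board top")
    for c in(P,):
        m=(P[...,2]>.01)&(P[...,2]<.025)&(np.hypot(P[...,0]-.5,P[...,1]-.22)<.1)
    Q=P.copy();Q[~m]=np.nan;rect(Q,.01,.025,n+" viewer base")
    h=cv2.cvtColor(d["color"],cv2.COLOR_BGR2HSV);red=((h[...,0]<8)|(h[...,0]>172))&(h[...,1]>150)&(np.hypot(P[...,0]-.46,P[...,1]-.24)<.09)&(P[...,2]>.09)
    L=R.from_euler('z',-VY,degrees=True).apply(P[red]-V0);L=L[L[:,0]<0];print("red local",np.round(L[::max(1,len(L)//10)]*1000))
st=r.get_state();print(delta(st,V(-49,0,0)*0+V(-.049,.095,.20),90+VY),delta(st,V(-.049,.095,.124),90+VY))
E
```

```text
t base 1093 [508.2  21.5] [102.7  82.7] 62.3 medz 0.011434652767435827
t board top 196 [534.    7.7] [101.6  44.3] 62.4 medz 0.15505185373695213
t viewer base 1267 [499.6 219.6] [110.4 139.6] 55.3 medz 0.017577467340943453
red local [[-39.  16. 157.]
 [-40.  12. 159.]
 [-42.  13. 159.]
 [-38.   8. 146.]
 [-43.  10. 158.]
 [-39.   6. 139.]
 [-43.   7. 146.]
 [-45.   7. 134.]
 [-35. -31. 103.]
 [-37. -33. 102.]
 [-39. -34. 101.]]
s base 1258 [505.9  19.1] [104.6  84.3] 63.8 medz 0.011352427549638944
s board top 172 [532.9   3.9] [103.3  44.8] 65.3 medz 0.15467977007379907
s viewer base 1470 [496.4 215.8] [114.  140.6] 54.0 medz 0.01701994440640836
red local [[-41.  12. 158.]
 [-42.   7. 158.]
 [-45.   8. 151.]
 [-40.   5. 150.]
 [-42.   2. 147.]
 [-45.   6. 139.]
 [-40.   4. 135.]
 [-43.   1. 134.]
 [-42. -21.  90.]
 [-37. -35. 102.]
 [-35. -39. 103.]]
[-0.376  -0.1015  0.0306 -0.1     0.     16.43  ] [-0.376  -0.1014  0.1066 -0.1     0.     16.43  ]
```

Run:
```python
from h import *
from workcell import r
t=dict(np.load("top0.npz"));s=dict(np.load("scene0.npz"))
P=np.vstack([cloud(t).reshape(-1,3),cloud(s).reshape(-1,3)])
st=r.get_state();a=st["ee_pos"][:2];b=V(-.05,.055,0)[:2]
for f in np.linspace(0,1,9):
    c=a+f*(b-a);m=np.hypot(*(P[:,:2]-c).T)<.09;print(np.round(c,3),m.sum(),np.round(np.nanmax(P[m,2]),3) if m.any() else None)
print(delta(st,V(-.05,.055,.23),90+VY))
```

```text
[0.18  0.546] 2303 -0.786
[0.218 0.515] 2396 -0.785
[0.255 0.484] 2670 -0.785
[0.293 0.453] 2994 -0.786
[0.331 0.422] 2880 -0.786
[0.369 0.391] 4734 0.013
[0.406 0.361] 7551 0.089
[0.444 0.33 ] 9486 0.159
[0.482 0.299] 10736 0.197
[-3.637e-01 -1.397e-01  6.000e-04 -1.000e-01  0.000e+00  1.643e+01]
```

{"api": "play_rows", "payload": {"deltas": [[-0.015,-0.006,0,0,0,1],[-0.04,-0.016,0,0,0,2],[-0.075,-0.03,0,0,0,4],[-0.11,-0.043,0,0,0,6],[-0.15,-0.058,0,0,0,8],[-0.19,-0.073,0,0,0,10],[-0.23,-0.088,0,0,0,12],[-0.27,-0.104,0,0,0,14],[-0.305,-0.117,0,0,0,15.5],[-0.335,-0.128,0,0,0,16.4],[-0.355,-0.136,0,0,0,16.4],[-0.363,-0.139,0,0,0,16.4]], "fingers": 1}}

```text
time_s: 1.1
ee_pos: [0.4834, 0.2974, 0.2299]
orientation: [-0.942, -2.997, 0.004]
ft_force: [-0.5, 0.2, -0.1]
grip_width: -0.0002
```

Run:
```python
from h import *
from workcell import r
t=dict(np.load("top0.npz"));s=dict(np.load("scene0.npz"))
P=np.vstack([cloud(t).reshape(-1,3),cloud(s).reshape(-1,3)])
m=(np.hypot(*(P[:,:2]-V(-.05,.055,0)[:2]).T)<.1)&(P[:,2]>.13);Q=P[m]
print(np.round(R.from_euler('z',-VY,degrees=True).apply(Q-V0)[::max(1,len(Q)//25)]*1000))
d=r.get_image("wrist");np.savez("w1.npz",**d);cv2.imwrite("pics/w1.png",d["color"])
st=r.get_state();print(st["ee_pos"],st["grip_width"],st["ft_force"],delta(st,V(-.05,.055,.126),90+VY))
```

```text
[[ 21. 125. 197.]
 [  9. 131. 197.]
 [  5. 131. 195.]
 [ -2. 134. 193.]
 [  7. 128. 157.]
 [  3. 125. 166.]
 [-16. 147. 144.]
 [-23. 148. 140.]
 [-40.   9. 159.]
 [  7. 136. 197.]
 [ -0. 132. 194.]
 [ 19. 121. 195.]
 [  4. 123. 192.]
 [ -5. 124. 187.]
 [ 10. 133. 172.]
 [ -8. 125. 179.]
 [ -0. 122. 176.]
 [ 11. 132. 162.]
 [ -1. 124. 166.]
 [-20. 149. 142.]
 [-14. 147. 140.]
 [ -0. 123. 155.]
 [-24. 142. 137.]
 [-38.  10. 156.]
 [-46.   8. 146.]
 [-44.   1. 140.]]
[0.48344498 0.29752993 0.22986735] 0.00012150542303721386 [ 1.82351247 -0.09565581  0.21828298] [ 0.0024  0.0004  0.1039 -0.15    0.03   -0.19  ]
```

View pics/w1.png

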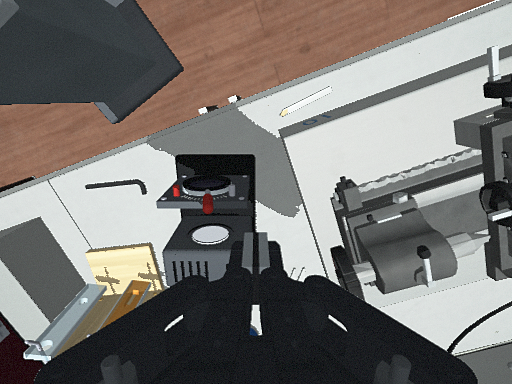

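The wrist view shows the closed fingers at (255,255), the red lever at (208,203) and the red pin at (176,190). The tailstock is well off to the right. I'll refine the viewer pose from this close view.

Run:
```python
from h import *
from workcell import r
d=dict(np.load("w1.npz"));P=cloud(d);L=R.from_euler('z',-VY,degrees=True).apply((P-V0).reshape(-1,3)).reshape(P.shape)
box=lambda x0,x1,y0,y1,z0,z1:(L[...,0]>x0)&(L[...,0]<x1)&(L[...,1]>y0)&(L[...,1]<y1)&(L[...,2]>z0)&(L[...,2]<z1)
for n,b in(("panel",(-.05,-.01,-.07,.07,.110,.124)),("lamp",(.01,.09,-.07,.07,.110,.124)),("base",(-.08,.02,-.07,.07,.01,.024))):
    q=L[box(*b)]*1000;print(n,len(q),np.round(np.percentile(q,[1,50,99],0),1).tolist(),[np.round(k,1) for k in cv2.minAreaRect(q[:,:2].astype(np.float32))])
h=cv2.cvtColor(d["color"],cv2.COLOR_BGR2HSV);red=((h[...,0]<8)|(h[...,0]>172))&(h[...,1]>150)&box(-.06,-.02,-.07,.07,.09,.18)
print(np.round(np.percentile(L[red&(L[...,2]>.12)]*1000,[1,50,99],0),1))
```

```text
panel 861 [[-41.3, -48.2, 110.2], [-29.5, -6.5, 117.7], [-23.6, 43.9, 119.6]] [array([-32.8,  -2.3]), array([94.1, 18.7]), np.float64(89.9)]
lamp 2051 [[26.6, -50.0, 110.4], [41.8, -15.1, 117.8], [69.7, 23.0, 119.7]] [array([ 50. , -12.9]), array([48.5, 77.1]), np.float64(1.2)]
base 1921 [[-59.1, -55.1, 12.3], [-43.4, 5.4, 18.8], [19.6, 52.4, 21.0]] [array([-19.8,  -2.3]), array([ 79.5, 110. ]), np.float64(0.0)]
[[-45.    4.3 132. ]
 [-43.2  10.8 155.1]
 [-36.7  15.6 161. ]]
```

{"api": "play_rows", "payload": {"deltas": [[0.002,-0.001,0.01,0,0,0],[0.002,-0.003,0.03,0,0,0],[0.002,-0.005,0.05,0,0,0],[0.002,-0.006,0.07,0,0,0],[0.002,-0.007,0.085,0,0,0],[0.002,-0.008,0.098,0,0,0],[0.002,-0.008,0.104,0,0,0],[0.002,-0.008,0.104,0,0,0]]}}

```text
time_s: 1.82
ee_pos: [0.475, 0.2922, 0.1243]
orientation: [-0.939, -2.995, 0.007]
ft_force: [-0.3, 0.2, -0.5]
grip_width: 0.0001
```

{"api": "play_rows", "payload": {"deltas": [[0,-0.005,0,0,0,0],[0,-0.01,0,0,0,0],[0,-0.015,0,0,0,0],[0,-0.02,0,0,0,0],[0,-0.025,0,0,0,0],[0,-0.03,0,0,0,0],[0,-0.035,0,0,0,0],[0,-0.04,0,0,0,0],[0,-0.045,0,0,0,0],[0,-0.05,0,0,0,0],[0,-0.055,0,0,0,0],[0,-0.058,0,0,0,0]]}}

```text
time_s: 2.82
ee_pos: [0.4417, 0.2439, 0.1245]
orientation: [-0.939, -2.995, 0.008]
ft_force: [0.6, 2.6, -1.4]
grip_width: 0.0003
```

{"api": "play_rows", "payload": {"deltas": [[0,-0.002,0,0,0,0],[0,-0.004,0,0,0,0],[0,-0.006,0,0,0,0],[0,-0.006,0,0,0,0]]}}

```text
time_s: 3.15
ee_pos: [0.4383, 0.2385, 0.1246]
orientation: [-0.94, -2.995, 0.009]
ft_force: [-0.1, 0.9, -0.1]
grip_width: -0.0
```

```bash
sed -i 's/^V0=.*;VY/V0=np.array([.4901,.2234,0]);VY/' h.py
cat >> h.py <<'E'
def lever(d):
    P=cloud(d);L=R.from_euler('z',-VY,degrees=True).apply((P-V0).reshape(-1,3)).reshape(P.shape)
    h=cv2.cvtColor(d["color"],cv2.COLOR_BGR2HSV)
    q=L[((h[...,0]<8)|(h[...,0]>172))&(h[...,1]>120)&(L[...,0]>-.06)&(L[...,0]<-.02)&(abs(L[...,1])<.08)&(np.hypot(L[...,1],L[...,2]-.08)>.048)&(L[...,2]>.105)&(L[...,2]<.18)]
    if len(q): print("lever n",len(q),"angle R of up",np.round(np.degrees(np.arctan2(-np.median(q[:,1]),np.median(q[:,2])-.08)),1),np.round(np.percentile(q*1000,[2,50,98],0),0).tolist())
E
python3 - <<'E'
from h import *
from workcell import r
s=r.get_state();print(R.from_euler('z',-VY,degrees=True).apply(s["ee_pos"]-V0),s["ft_force"])
for n in("scene","top","wrist"): lever(r.get_image(n))
E
```

```text
[-0.05116424 -0.01701976  0.12463973] [-0.13219321  0.9300409  -0.0519592 ]
lever n 24 angle R of up 33.1 [[-45.0, -47.0, 128.0], [-41.0, -42.0, 145.0], [-37.0, -36.0, 148.0]]
lever n 3 angle R of up 31.6 [[-40.0, -42.0, 145.0], [-38.0, -41.0, 147.0], [-37.0, -40.0, 148.0]]
lever n 233 angle R of up 30.7 [[-58.0, -44.0, 131.0], [-44.0, -38.0, 144.0], [-42.0, -33.0, 153.0]]
```

{"api": "play_rows", "payload": {"deltas": [[0,-0.002,0,0,0,0],[0,-0.004,0,0,0,0],[0,-0.006,0,0,0,0],[0,-0.008,0,0,0,0],[0,-0.009,0,0,0,0],[0,-0.01,0,0,0,0],[0,-0.01,0,0,0,0]]}}

```text
time_s: 3.88
ee_pos: [0.4325, 0.2303, 0.1246]
orientation: [-0.94, -2.995, 0.009]
ft_force: [0.4, 1.0, 0.5]
grip_width: 0.0002
```

Run:
```python
from h import *
from workcell import r
s=r.get_state();print(R.from_euler('z',-VY,degrees=True).apply(s["ee_pos"]-V0),s["ft_force"])
for n in("scene","top","wrist"): lever(r.get_image(n))
```

```text
[-0.05132577 -0.02711099  0.12462241] [0.35785621 1.02447749 0.51788783]
lever n 19 angle R of up 41.3 [[-46.0, -56.0, 124.0], [-42.0, -52.0, 139.0], [-37.0, -35.0, 142.0]]
lever n 2 angle R of up 40.8 [[-40.0, -52.0, 139.0], [-39.0, -51.0, 140.0], [-39.0, -51.0, 140.0]]
lever n 243 angle R of up 38.5 [[-47.0, -53.0, 132.0], [-43.0, -48.0, 141.0], [-39.0, -44.0, 145.0]]
```

Contact isn't hard against the stop yet, so I'll keep pushing.

{"api": "play_rows", "payload": {"deltas": [[0,-0.0015,0,0,0,0],[0,-0.003,0,0,0,0],[0,-0.0045,0,0,0,0],[0,-0.006,0,0,0,0],[0,-0.006,0,0,0,0]]}}

```text
time_s: 4.45
ee_pos: [0.429, 0.2253, 0.1247]
orientation: [-0.94, -2.995, 0.009]
ft_force: [0.4, 1.1, 0.2]
grip_width: -0.0
```

{"api": "play_rows", "payload": {"deltas": [[0,-0.001,0,0,0,0],[0,-0.002,0,0,0,0],[0,-0.003,0,0,0,0],[0,-0.004,0,0,0,0],[0,-0.004,0,0,0,0]]}}

```text
time_s: 4.87
ee_pos: [0.4276, 0.2234, 0.1253]
orientation: [-0.939, -2.996, 0.003]
ft_force: [0.8, 7.2, 1.1]
grip_width: -0.0001
```

Run:
```python
from h import *
from workcell import r
s=r.get_state();print(R.from_euler('z',-VY,degrees=True).apply(s["ee_pos"]-V0),s["ft_force"])
for n in("scene","top","wrist"): lever(r.get_image(n))
```

```text
[-0.05139805 -0.03562308  0.12533837] [0.82943753 7.1956456  1.0963371 ]
lever n 22 angle R of up 45.6 [[-45.0, -60.0, 124.0], [-41.0, -57.0, 136.0], [-37.0, -41.0, 138.0]]
lever n 109 angle R of up 43.7 [[-45.0, -58.0, 134.0], [-43.0, -55.0, 137.0], [-38.0, -52.0, 139.0]]
```

```bash
cat >> h.py <<'E'
S0=np.array([.5133,.0171,0]);SY=-27.
def S(x,y,z): return R.from_euler('z',SY,degrees=True).apply([x,y,z])+S0
E
python3 - <<'E'
from h import *
from workcell import r
s=r.get_state();print(delta(s,V(-.051,-.012,.125),90+VY),delta(s,V(-.051,-.012,.27),90+VY),delta(s,S(-.065,-.035,.27),90+SY))
E
```

```text
[-0.0004  0.0236  0.0002 -0.16   -0.06   -0.1   ] [-0.0002  0.0232 -0.1448 -0.16   -0.06   -0.1   ] [-0.1283 -0.1644 -0.1444 -0.16   -0.07   -7.8   ]
```

{"api": "play_rows", "payload": {"deltas": [[0,0.008,0,0,0,0],[0,0.018,0,0,0,0],[0,0.024,-0.01,0,0,0],[0,0.024,-0.04,0,0,0],[0,0.022,-0.075,0,0,0],[-0.01,0.01,-0.105,0,0,-1],[-0.03,-0.02,-0.13,0,0,-2],[-0.055,-0.055,-0.14,0,0,-3.5],[-0.08,-0.09,-0.144,0,0,-5],[-0.105,-0.125,-0.144,0,0,-7],[-0.122,-0.154,-0.144,0,0,-7.8],[-0.128,-0.164,-0.144,0,0,-7.8]], "fingers": 0.4}}

```text
time_s: 6.02
ee_pos: [0.4394, 0.0114, 0.2696]
orientation: [-0.739, -3.051, 0.008]
ft_force: [1.2, 0.3, -0.8]
grip_width: 0.051
```

Run:
```python
from h import *
from workcell import r
s=r.get_state();print(s["ee_pos"],s["grip_width"])
for n in("scene","top","wrist"): 
    d=r.get_image(n);lever(d);np.savez(n+"2.npz",**d)
cv2.imwrite("pics/w2.png",d["color"])
```

```text
[0.4394049  0.01140999 0.26964837] 0.05103707428088888
lever n 25 angle R of up 45.6 [[-46.0, -59.0, 117.0], [-41.0, -56.0, 135.0], [-37.0, -34.0, 138.0]]
lever n 51 angle R of up 40.4 [[-45.0, -56.0, 118.0], [-41.0, -44.0, 132.0], [-37.0, -31.0, 138.0]]
lever n 166 angle R of up 43.1 [[-43.0, -58.0, 120.0], [-39.0, -52.0, 135.0], [-35.0, -33.0, 140.0]]
```

View pics/w2.png

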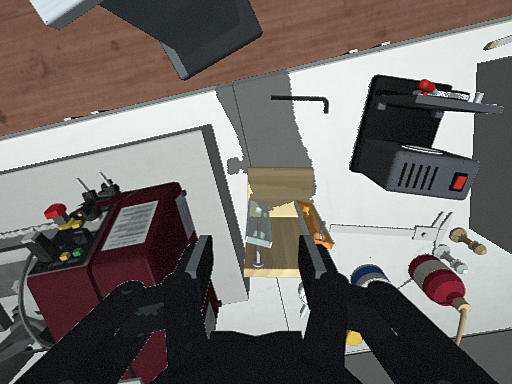

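Run:
```python
from h import *
T=R.from_euler('z',-SY,degrees=True)
for n in("wrist2","scene2","top2","top0","scene0"):
    d=dict(np.load(n+".npz"));P=cloud(d);L=T.apply((P-S0).reshape(-1,3)).reshape(P.shape)
    if n=="wrist2":
        m=(np.hypot(L[...,0],L[...,1]+.035)<.13)&(L[...,2]>.1);
        q=L[m&(L[...,1]<-.06)]*1000; print("right obst",len(q),np.percentile(q,[0,50,100],0).round(0).tolist() if len(q) else "")
    for nm,(y0,y1) in(("clear",(-.056,-.014)),("amber",(.014,.056))):
        for z0,z1 in((.138,.162),(.05,.12)):
            q=L[(L[...,0]>-.03)&(L[...,0]<.025)&(L[...,1]>y0)&(L[...,1]<y1)&(L[...,2]>z0)&(L[...,2]<z1)]*1000
            if len(q)>5: print(n,nm,z0,len(q),np.percentile(q,[3,50,97],0).round(0).tolist(),[np.round(k,1) for k in cv2.minAreaRect(q[:,:2].astype(np.float32))])
    for nm,(x0,x1,z0,z1) in(("base",(-.06,.03,.008,.016)),("board",(.025,.06,.152,.159))):
        q=L[(L[...,0]>x0)&(L[...,0]<x1)&(abs(L[...,1])<.062)&(L[...,2]>z0)&(L[...,2]<z1)]*1000
        if len(q)>5: print(n,nm,len(q),np.percentile(q,[2,50,98],0).round(0).tolist(),[np.round(k,1) for k in cv2.minAreaRect(q[:,:2].astype(np.float32))])
d=dict(np.load("wrist2.npz"));c=d["color"][165:285,215:345];cv2.imwrite("pics/w2c.png",cv2.resize(c,None,fx=5,fy=5,interpolation=cv2.INTER_CUBIC))
```

```text
right obst 18986 [[-82.0, -165.0, 101.0], [-64.0, -92.0, 324.0], [115.0, -60.0, 363.0]]
wrist2 clear 0.138 394 [[-22.0, -49.0, 139.0], [-0.0, -35.0, 152.0], [20.0, -21.0, 155.0]] [array([  0.1, -35.5]), array([45.4, 26.1]), np.float64(26.9)]
wrist2 clear 0.05 458 [[-6.0, -49.0, 53.0], [-2.0, -35.0, 88.0], [2.0, -21.0, 118.0]] [array([ -1.3, -34.7]), array([30.6,  7.6]), np.float64(82.2)]
wrist2 amber 0.138 260 [[-23.0, 24.0, 139.0], [2.0, 36.0, 151.0], [10.0, 49.0, 155.0]] [array([-5.4, 40.3]), array([29.9, 27.7]), np.float64(58.6)]
wrist2 amber 0.05 447 [[-3.0, 20.0, 52.0], [1.0, 32.0, 88.0], [6.0, 49.0, 118.0]] [array([ 4.2, 34.5]), array([30.2,  8.4]), np.float64(74.2)]
wrist2 base 2512 [[-47.0, -49.0, 11.0], [-17.0, 1.0, 13.0], [27.0, 49.0, 14.0]] [array([-9. ,  0.6]), array([102.7,  77.2]), np.float64(89.3)]
wrist2 board 558 [[34.0, -50.0, 152.0], [39.0, -21.0, 156.0], [45.0, 10.0, 157.0]] [array([ 38.8, -19.5]), array([13.9, 64.6]), np.float64(0.0)]
scene2 clear 0.138 129 [[-23.0, -51.0, 141.0], [-1.0, -37.0, 149.0], [21.0, -24.0, 153.0]] [array([ -1.2, -36.6]), array([43.4, 28
[... 2657 characters left out ...]
0, -52.0, 53.0], [-4.0, -49.0, 88.0], [-0.0, -23.0, 117.0]] [array([ -3.6, -37.1]), array([ 8.3, 31.1]), np.float64(0.4)]
scene0 amber 0.138 118 [[-22.0, 18.0, 141.0], [1.0, 33.0, 149.0], [21.0, 47.0, 153.0]] [array([ 0.5, 31.5]), array([44.4, 27.1]), np.float64(27.1)]
scene0 amber 0.05 131 [[-5.0, 18.0, 52.0], [-0.0, 21.0, 88.0], [3.0, 47.0, 119.0]] [array([ 2.6, 32.1]), array([31.8,  8.5]), np.float64(73.8)]
scene0 base 1270 [[-47.0, -50.0, 9.0], [-17.0, -2.0, 11.0], [26.0, 47.0, 15.0]] [array([-9.9, -1.9]), array([ 79.2, 104.2]), np.float64(0.4)]
scene0 board 263 [[33.0, -53.0, 152.0], [39.0, -5.0, 154.0], [45.0, 46.0, 157.0]] [array([38.4, -1.7]), array([104.4,  13.2]), np.float64(88.9)]
```

View pics/w2c.png

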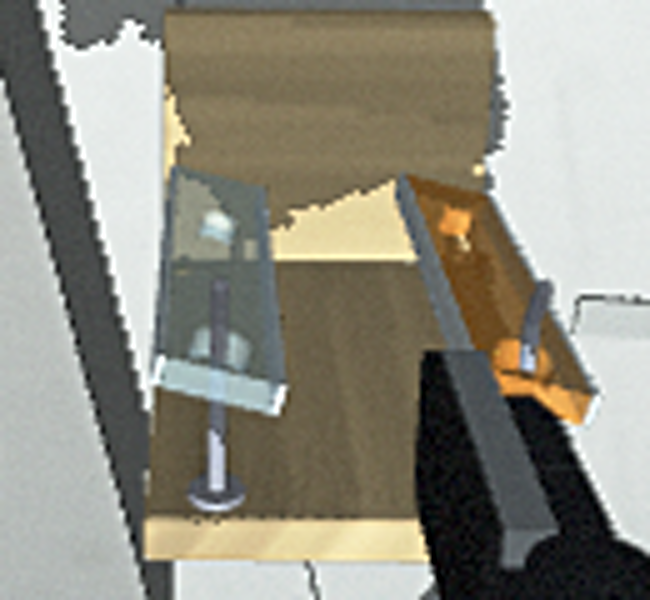

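Run:
```python
from h import *
T=R.from_euler('z',-SY,degrees=True)
for n in("wrist2","scene0","top0"):
    d=dict(np.load(n+".npz"));P=cloud(d);L=T.apply((P-S0).reshape(-1,3)).reshape(P.shape)
    if n!="wrist2":
        for rr in(.06,.09,.12):
            q=L[(np.hypot(L[...,0],L[...,1]+.035)<rr)&(L[...,2]>.17)&(L[...,2]<.4)]*1000;print("obst",rr,len(q),np.percentile(q,[0,50,100],0).round(0).tolist() if len(q) else "")
    B=(L[...,0]>-.016)&(L[...,0]<.016)&(L[...,1]>-.056)&(L[...,1]<-.014)
    for z0,z1 in((.148,.157),(.04,.075),(.075,.11),(.11,.135)):
        q=L[B&(L[...,2]>z0)&(L[...,2]<z1)]*1000
        if len(q)<15: continue
        if z0>.14: q=q[abs(q[:,1]+35)>3]
        l=np.polyfit(q[:,1]+35,q[:,0],1)
        for _ in range(3):
            e=q[:,0]-np.polyval(l,q[:,1]+35);k=abs(e)<2.5*max(e.std(),.3);l=np.polyfit(q[k,1]+35,q[k,0],1)
        print(n,z0,len(q),"yaw",np.round(-np.degrees(np.arctan(l[0])),1),"x at mid",np.round(l[1],1),"y rng",np.percentile(q[:,1],[2,98]).round(1),"medz",np.median(q[:,2]).round(1))
```

```text
wrist2 0.148 171 yaw -14.4 x at mid 0.5 y rng [-49.4 -21. ] medz 152.6
wrist2 0.04 194 yaw -15.4 x at mid -2.3 y rng [-49.3 -20.4] medz 57.8
wrist2 0.075 241 yaw -15.6 x at mid -2.4 y rng [-49.4 -20.4] medz 92.9
wrist2 0.11 211 yaw -15.7 x at mid -2.3 y rng [-49.7 -20.3] medz 123.6
obst 0.06 0 
obst 0.09 24 [[1.0, -124.0, 222.0], [20.0, -121.0, 225.0], [38.0, -115.0, 227.0]]
obst 0.12 1231 [[-48.0, -155.0, 170.0], [16.0, -136.0, 227.0], [96.0, -103.0, 234.0]]
scene0 0.148 52 yaw -14.6 x at mid 0.1 y rng [-50.9 -23.5] medz 151.0
scene0 0.04 69 yaw -6.2 x at mid -2.6 y rng [-51.9 -22.3] medz 56.3
scene0 0.075 76 yaw -5.6 x at mid -3.0 y rng [-52.4 -24.2] medz 93.8
scene0 0.11 57 yaw -5.8 x at mid -2.8 y rng [-51.8 -21.7] medz 123.3
obst 0.06 0 
obst 0.09 441 [[-21.0, -125.0, 170.0], [18.0, -116.0, 208.0], [54.0, -104.0, 229.0]]
obst 0.12 1931 [[-47.0, -155.0, 170.0], [26.0, -123.0, 224.0], [104.0, -95.0, 235.0]]
top0 0.148 43 yaw -14.6 x at mid -0.1 y rng [-46.5 -20.4] medz 151.2
top0 0.04 33 yaw -16.3 x at mid -3.8 y rng [-42.5 -17.9] medz 58.7
top0 0.075 36 yaw -15.6 x at mid -3.7 y rng [-44.9 -17.7] medz 94.2
top0 0.11 24 yaw -17.2 x at mid -3.7 y rng [-45.1 -17.7] medz 122.9
```

Run:
```python
from h import *
from workcell import r
s=r.get_state();print(delta(s,S(.001,-.035,.2),48),delta(s,S(.001,-.035,.115),48))
d=dict(np.load("wrist2.npz"));print(d["origin"]-s["ee_pos"])
```

```text
[-6.580e-02  1.000e-03  6.930e-02 -2.100e-01 -9.000e-02  1.482e+01] [-6.600e-02  1.300e-03  1.543e-01 -2.100e-01 -9.000e-02  1.482e+01]
[-0.07493566  0.03725654  0.14377809]
```

{"api": "play_rows", "payload": {"deltas": [[-0.008,0,0,0,0,2],[-0.018,0,0.005,0,0,4],[-0.03,0,0.012,0,0,7],[-0.042,0,0.022,0,0,10],[-0.053,0.001,0.036,0,0,12.5],[-0.061,0.001,0.05,0,0,14.5],[-0.066,0.001,0.062,0,0,14.8],[-0.066,0.001,0.069,0,0,14.8],[-0.066,0.001,0.069,0,0,14.8]]}}

```text
time_s: 6.92
ee_pos: [0.4974, -0.0131, 0.1983]
orientation: [-1.12, -2.928, 0.006]
ft_force: [0.3, -0.3, -0.0]
grip_width: 0.0511
```

Run:
```python
from h import *
from workcell import r
s=r.get_state();print(s["ee_pos"],delta(s,S(.001,-.035,.115),48))
d=r.get_image("wrist");np.savez("wrist3.npz",**d);cv2.imwrite("pics/w3.png",d["color"][150:384,130:400].repeat(2,0).repeat(2,1))
T=R.from_euler('z',-SY,degrees=True)
P=cloud(d);L=T.apply((P-S0).reshape(-1,3)).reshape(P.shape)
B=(L[...,0]>-.016)&(L[...,0]<.016)&(L[...,1]>-.056)&(L[...,1]<-.014)
for z0,z1 in((.145,.16),(.05,.1),(.1,.135)):
    q=L[B&(L[...,2]>z0)&(L[...,2]<z1)]*1000
    if len(q)>15: print(z0,len(q),np.percentile(q,[2,50,98],0).round(1).tolist(),[np.round(k,1) for k in cv2.minAreaRect(q[:,:2].astype(np.float32))])
```

```text
[ 0.49741012 -0.01312593  0.19828501] [-0.002   0.      0.0833 -0.35   -0.27    0.13  ]
0.145 586 [[-13.2, -48.8, 145.9], [0.4, -34.9, 152.2], [13.9, -21.1, 153.9]] [array([  1.5, -34.9]), array([27.9, 23.9]), np.float64(36.3)]
0.05 377 [[-6.0, -47.7, 51.3], [-1.6, -33.4, 76.3], [1.8, -20.3, 98.4]] [array([ -1.1, -34.4]), array([29.8,  3.1]), np.float64(74.0)]
0.1 398 [[-6.0, -47.8, 100.9], [-1.2, -31.9, 120.3], [2.2, -20.1, 134.9]] [array([  0.3, -34.7]), array([29.9,  6.7]), np.float64(72.9)]
```

View pics/w3.png

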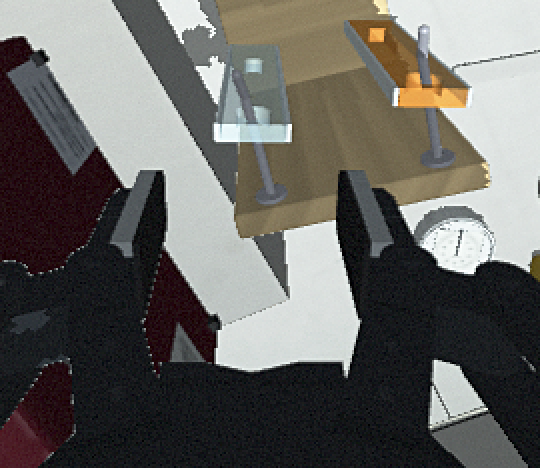

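The bar (crop 215–290, y≈130) is centred and square between the fingers (162–340), and the amber bar is clear of them. Descending.

{"api": "play_rows", "payload": {"deltas": [[-0.001,0,0.008,0,0,0],[-0.001,0,0.02,0,0,0],[-0.001,0,0.034,0,0,0],[-0.001,0,0.048,0,0,0],[-0.001,0,0.062,0,0,0],[-0.001,0,0.074,0,0,0],[-0.001,0,0.083,0,0,0],[-0.001,0,0.083,0,0,0]]}}

```text
time_s: 7.63
ee_pos: [0.4967, -0.0136, 0.115]
orientation: [-1.119, -2.927, 0.007]
ft_force: [-0.8, -0.1, 0.5]
grip_width: 0.0513
```

{"api": "play_rows", "payload": {"deltas": [[0,0,0,0,0,0],[0,0,0,0,0,0],[0,0,0,0,0,0],[0,0,0,0,0,0],[0,0,0,0,0,0],[0,0,0,0,0,0],[0,0,0,0,0,0]], "fingers": 1}}

```text
time_s: 8.22
ee_pos: [0.4973, -0.0137, 0.1156]
orientation: [-1.12, -2.929, 0.006]
ft_force: [-0.2, 1.4, 3.0]
grip_width: 0.0293
```

Run:
```python
from h import *
from workcell import r
s=r.get_state();print(s["ee_pos"],s["grip_width"],s["ft_force"],R.from_rotvec(s["orientation"]).as_matrix().round(3).tolist())
p=s["ee_pos"]
T=R.from_euler('z',SY,degrees=True)
for v in([0,0,.005],[-.010,0,.006],[-.022,0,.012],[-.036,0,.016],[-.07,0,.02],[-.07,0,.11]): print(v,delta(s,p+T.apply(v),48))
```

```text
[ 0.49729634 -0.01370832  0.11558512] 0.029280491906605772 [-0.24651271  1.42001823  2.97064854] [[-0.745, 0.667, -0.007], [0.667, 0.745, -0.001], [0.004, -0.006, -1.0]]
[0, 0, 0.005] [ 0.    -0.    -0.005 -0.33  -0.25   0.15 ]
[-0.01, 0, 0.006] [ 0.0097 -0.0026 -0.0059 -0.33   -0.25    0.15  ]
[-0.022, 0, 0.012] [ 0.0213 -0.0057 -0.0119 -0.33   -0.25    0.15  ]
[-0.036, 0, 0.016] [ 0.0349 -0.0093 -0.0158 -0.33   -0.25    0.15  ]
[-0.07, 0, 0.02] [ 0.0677 -0.0181 -0.0196 -0.33   -0.25    0.15  ]
[-0.07, 0, 0.11] [ 0.0681 -0.0186 -0.1096 -0.33   -0.25    0.15  ]
```

{"api": "play_rows", "payload": {"deltas": [[0,0,-0.001,0,0,0],[0,0,-0.002,0,0,0],[0,0,-0.003,0,0,0],[0,0,-0.004,0,0,0],[0,0,-0.005,0,0,0],[0,0,-0.0055,0,0,0],[0,0,-0.0055,0,0,0]]}}

```text
time_s: 8.8
ee_pos: [0.4973, -0.0137, 0.1212]
orientation: [-1.12, -2.929, 0.006]
ft_force: [0.1, 0.0, -0.4]
grip_width: 0.0289
```

Run:
```python
from h import *
from workcell import r
s=r.get_state();print(s["ee_pos"],s["grip_width"],s["ft_force"])
d=r.get_image("wrist");np.savez("wrist4.npz",**d);cv2.imwrite("pics/w4.png",cv2.resize(d["color"][140:290,180:330],None,fx=4,fy=4,interpolation=cv2.INTER_CUBIC))
```

```text
[ 0.49734671 -0.01372987  0.12116431] 0.028857578115347265 [ 0.12544407  0.01621559 -0.39084962]
```

View pics/w4.png

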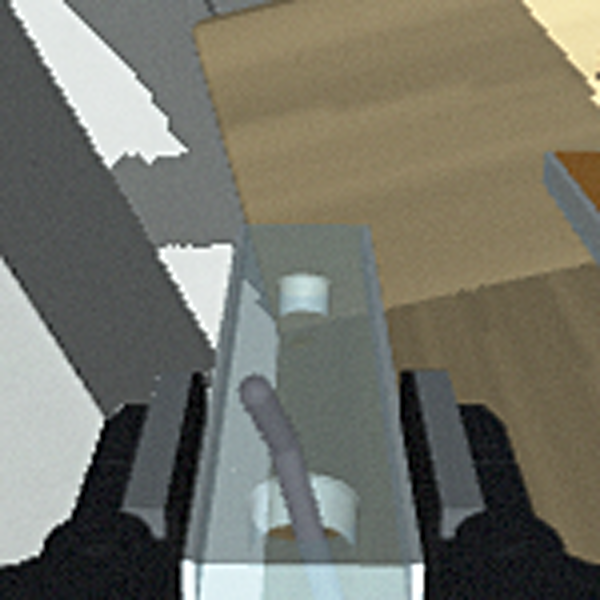

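{"api": "play_rows", "payload": {"deltas": [[0.004,-0.001,0,0,0,0],[0.0085,-0.0023,0,0,0,0],[0.013,-0.0035,-0.001,0,0,0],[0.0165,-0.0044,-0.003,0,0,0],[0.02,-0.0053,-0.005,0,0,0],[0.0235,-0.0063,-0.007,0,0,0],[0.027,-0.0072,-0.009,0,0,0],[0.031,-0.0083,-0.0105,0,0,0],[0.036,-0.0096,-0.011,0,0,0],[0.043,-0.0115,-0.012,0,0,0],[0.052,-0.0139,-0.013,0,0,0],[0.058,-0.0155,-0.014,0,0,0]]}}

```text
time_s: 9.85
ee_pos: [0.4424, 0.014, 0.1354]
orientation: [-1.119, -2.928, 0.006]
ft_force: [-1.0, 0.2, -0.0]
grip_width: 0.0289
```

```bash
cat >> h.py <<'E'
def bar(d,s):
    """bar points in tool-aligned frame about TCP (x,y horizontal tool axes, z up)"""
    M=R.from_rotvec(s["orientation"]).as_matrix();P=cloud(d);q=P-s["ee_pos"];a=q@M[:,0];b=q@M[:,1];c=q[...,2]
    m=(abs(a)<.02)&(abs(b)<.02)&(c>-.1)&(c<.06);return np.stack([a,b,c],-1)[m]*1000
E
python3 - <<'E'
from h import *
from workcell import r
s=r.get_state();print(s["ee_pos"],s["grip_width"],s["ft_force"])
print(delta(s,s["ee_pos"]+[0,0,.12],90+VY)); print(delta(s,V(0,0,.27),90+VY),delta(s,V(0,0,.131),90+VY))
for n in("wrist","scene"):
    d=r.get_image(n);np.savez(n+"5.npz",**d);q=bar(d,s);print(len(q),np.percentile(q,[1,50,99],0).round(1).tolist())
cv2.imwrite("pics/s5.png",cv2.resize(d["color"][150:310,140:310],None,fx=3.5,fy=3.5,interpolation=cv2.INTER_CUBIC))
E
```

```text
[0.44242827 0.01404967 0.13536242] 0.0289338421811925 [-1.0463095   0.22723522 -0.04158387]
[ 6.00e-04 -8.00e-04 -1.20e-01 -3.40e-01 -3.30e-01 -7.14e+00]
[ 0.1049  0.1869 -0.1353 -0.34   -0.33   -7.14  ] [ 1.041e-01  1.878e-01  3.700e-03 -3.400e-01 -3.300e-01 -7.140e+00]
6843 [[-8.1, -19.5, -77.3], [1.3, -0.1, 20.8], [12.0, 19.5, 58.7]]
123 [[-4.6, -18.7, -82.8], [1.3, -16.7, -49.5], [12.5, 12.8, 31.2]]
```

View pics/s5.png

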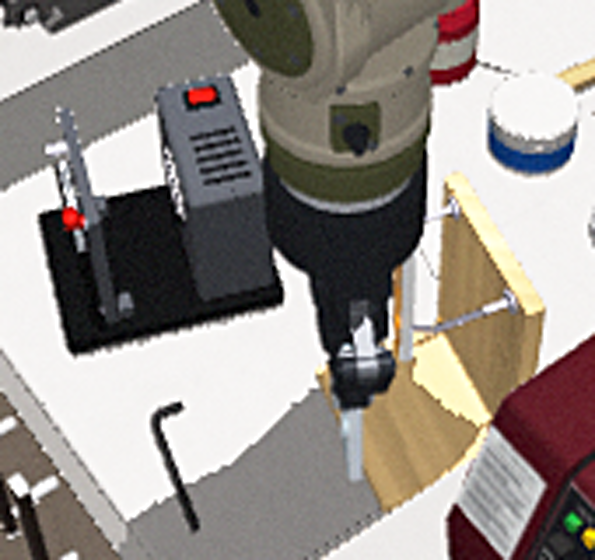

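Run:
```python
from h import *
for n in("scene2","scene5"):
    d=dict(np.load(n+".npz"));lever(d)
    for X in(V(-.041,-.057,.137),V(-.041,-.035,.115),V(-.041,.057,.137),V(-.038,-.034,.102)): print(proj(d,X).round(0),end=" ")
a=[cv2.resize(np.load(n+".npz")["color"][165:255,140:230],None,fx=4,fy=4,interpolation=cv2.INTER_CUBIC) for n in("scene2","scene5")]
cv2.imwrite("pics/cmp.png",np.hstack(a))
```

```text
lever n 25 angle R of up 45.6 [[-46.0, -59.0, 117.0], [-41.0, -56.0, 135.0], [-37.0, -34.0, 138.0]]
[160. 212.] [159. 210.] [150. 171.] [162. 214.] lever n 24 angle R of up 46.1 [[-46.0, -60.0, 116.0], [-42.0, -57.0, 135.0], [-37.0, -34.0, 138.0]]
[160. 212.] [159. 210.] [150. 171.] [162. 214.]
```

View pics/cmp.png

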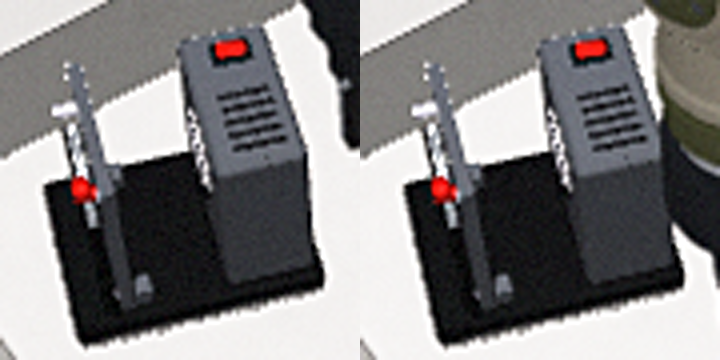

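Lever and pin overlap end-on in both frames, so the lever is still at the stop. Next is up and over the gap.

{"api": "play_rows", "payload": {"deltas": [[0,0,-0.01,0,0,0],[0,0,-0.035,0,0,0],[0,0,-0.065,0,0,0],[0.005,0.01,-0.095,0,0,-0.5],[0.016,0.03,-0.12,0,0,-1],[0.032,0.057,-0.133,0,0,-2],[0.049,0.087,-0.135,0,0,-3],[0.066,0.117,-0.135,0,0,-4],[0.082,0.146,-0.135,0,0,-5.5],[0.095,0.169,-0.135,0,0,-7],[0.102,0.182,-0.135,0,0,-7.1],[0.105,0.187,-0.135,-0.3,-0.3,-7.1]]}}

```text
time_s: 10.95
ee_pos: [0.4905, 0.2255, 0.2693]
orientation: [-0.934, -2.999, 0.001]
ft_force: [-0.5, -0.5, -0.0]
grip_width: 0.0288
```

{"api": "play_rows", "payload": {"deltas": [[0,0,0,0,0,0],[0,0,0,0,0,0]]}}

```text
time_s: 11.12
ee_pos: [0.4903, 0.2251, 0.2691]
orientation: [-0.934, -2.999, 0.002]
ft_force: [0.3, 0.2, 0.2]
grip_width: 0.0291
```

Run:
```python
from h import *
from workcell import r
s=r.get_state();print(s["ee_pos"],s["grip_width"],s["ft_force"],delta(s,V(0,0,.131),90+VY))
d=r.get_image("wrist");np.savez("wrist6.npz",**d);q=bar(d,s)
for z0,z1 in((-90,-60),(-60,-20),(30,42)):
    k=q[(q[:,2]>z0)&(q[:,2]<z1)];print(z0,len(k),np.percentile(k,[2,50,98],0).round(1).tolist())
L=R.from_euler('z',-VY,degrees=True).apply((cloud(d)-V0).reshape(-1,3))
for n,b in(("panel",(-.05,-.01,-.07,.07,.114,.121)),("lamp",(.01,.09,-.07,.07,.114,.121)),("base",(-.08,.02,-.07,.07,.013,.022))):
    k=L[(L[:,0]>b[0])&(L[:,0]<b[1])&(L[:,1]>b[2])&(L[:,1]<b[3])&(L[:,2]>b[4])&(L[:,2]<b[5])]*1000;print(n,len(k),np.percentile(k,[1,50,99],0).round(1).tolist(),[np.round(j,1) for j in cv2.minAreaRect(k[:,:2].astype(np.float32))])
lever(d)
cv2.imwrite("pics/w6.png",d["color"])
```

```text
[0.49027636 0.22505255 0.2690773 ] 0.029121439007402678 [0.3447196  0.15513394 0.19123059] [-0.0009 -0.0013  0.1381 -0.08   -0.02    0.09  ]
-90 321 [[0.5, -14.6, -82.1], [1.0, -0.2, -70.8], [1.5, 13.9, -60.1]]
-60 876 [[-1.4, -14.7, -59.0], [1.2, -0.2, -37.2], [1.8, 13.7, -20.7]]
30 2008 [[-9.2, -18.7, 30.6], [1.2, -0.3, 37.1], [11.0, 18.5, 40.5]]
panel 674 [[-43.2, -45.8, 115.3], [-28.4, 0.0, 118.0], [-23.8, 46.0, 120.4]] [array([-33.4,   0.2]), array([94.2, 19.6]), np.float64(88.4)]
lamp 1327 [[27.7, -48.9, 114.3], [45.0, -25.5, 117.8], [72.0, 48.5, 120.7]] [array([51.3, -0.2]), array([99.1, 48.6]), np.float64(89.4)]
base 2368 [[-58.3, -53.4, 15.7], [-36.0, -0.3, 18.9], [19.8, 53.9, 20.8]] [array([-19.2,   0.1]), array([110.2,  78.4]), np.float64(90.0)]
lever n 234 angle R of up 41.2 [[-44.0, -57.0, 119.0], [-41.0, -44.0, 131.0], [-36.0, -32.0, 140.0]]
```

View pics/w6.png

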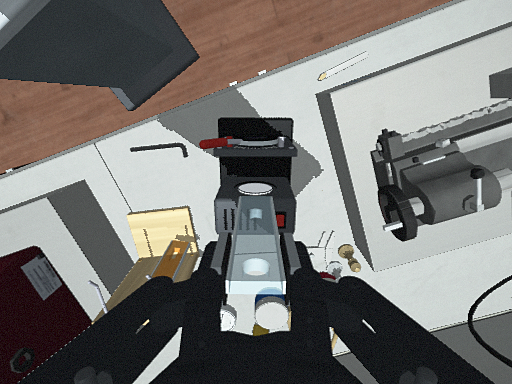

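Run:
```python
from h import *
from workcell import r
s=r.get_state();d=dict(np.load("wrist6.npz"));q=bar(d,s)
k=q[(abs(q[:,1])<11)];f=k[(k[:,0]>-1)&(k[:,0]<3)];print("front face z",np.percentile(f[:,2],[0,.5,50,99.5,100]).round(1))
t=k[(k[:,0]<0)&(k[:,2]>20)];print("top",np.percentile(t,[5,50,95],0).round(1).tolist())
M=R.from_rotvec(s["orientation"]).as_matrix()
for h in(35,108):
  for bot in(-86,-83,-80): 
    for a in(1.2,-6.8): print(h,bot,a,proj(d,s["ee_pos"]+M[:,0]*a/1e3+M[:,1]*-.0003+np.array([0,0,(bot+h)/1e3])).round(1))
cv2.imwrite("pics/w6c.png",cv2.resize(d["color"][180:300,200:310],None,fx=5,fy=5,interpolation=cv2.INTER_CUBIC))
```

```text
front face z [-83.  -81.7   3.2  37.8  38.4]
top [[-5.4, -9.6, 20.7], [-2.7, 0.1, 37.0], [-0.2, 9.7, 37.9]]
35 -86 1.2 [255.5 209.4]
35 -86 -6.8 [255.5 218.6]
35 -83 1.2 [255.5 211. ]
35 -83 -6.8 [255.5 220.2]
35 -80 1.2 [255.5 212.5]
35 -80 -6.8 [255.5 221.9]
108 -86 1.2 [255.2 263.4]
108 -86 -6.8 [255.2 275.9]
108 -83 1.2 [255.2 266.7]
108 -83 -6.8 [255.2 279.5]
108 -80 1.2 [255.2 270.2]
108 -80 -6.8 [255.2 283.2]
```

{"api": "play_rows", "payload": {"deltas": [[0.001,-0.001,0.004,0,0,0],[0.001,-0.001,0.012,0,0,0],[0.001,-0.001,0.022,0,0,0],[0.001,-0.001,0.032,0,0,0],[0.001,-0.001,0.042,0,0,0],[0.001,-0.001,0.052,0,0,0],[0.001,-0.001,0.062,0,0,0],[0.001,-0.001,0.072,0,0,0],[0.001,-0.001,0.08,0,0,0],[0.001,-0.001,0.086,0,0,0],[0.001,-0.001,0.09,0,0,0],[0.001,-0.001,0.09,0,0,0]]}}

```text
time_s: 12.17
ee_pos: [0.4883, 0.2242, 0.1782]
orientation: [-0.935, -2.997, 0.003]
ft_force: [-0.2, -0.1, -0.1]
grip_width: 0.0293
```

{"api": "play_rows", "payload": {"deltas": [[0,0,0.004,0,0,0],[0,0,0.011,0,0,0],[0,0,0.019,0,0,0],[0,0,0.027,0,0,0],[0,0,0.035,0,0,0],[0,0,0.042,0,0,0],[0,0,0.047,0,0,0],[0,0,0.05,0,0,0],[0,0,0.051,0,0,0],[0,0,0.051,0,0,0]]}}

```text
time_s: 13.0
ee_pos: [0.4881, 0.2241, 0.127]
orientation: [-0.935, -2.997, 0.003]
ft_force: [-0.2, 0.6, 0.4]
grip_width: 0.0289
```

Run:
```python
from h import *
from workcell import r
s=r.get_state();print(s["time_s"],s["ee_pos"],s["grip_width"],s["ft_force"],delta(s,V(-.0018,0,.128),90+VY))
for nm in("wrist","scene","top"):
    d=r.get_image(nm);np.savez(nm+"7.npz",**d);print(nm);lever(d)
    L=R.from_euler('z',-VY,degrees=True).apply((cloud(d)-V0).reshape(-1,3))*1000
    for n,b in(("bar top",(-12,12,-12,12,155,172)),("bar mid",(-15,12,-17,17,45,115)),("panel",(-33,-10,-60,60,114,121)),("lamp",(10,90,-60,60,114,121))):
        k=L[(L[:,0]>b[0])&(L[:,0]<b[1])&(L[:,1]>b[2])&(L[:,1]<b[3])&(L[:,2]>b[4])&(L[:,2]<b[5])]
        if len(k)>5: print(n,len(k),np.percentile(k,[2,50,98],0).round(1).tolist())
T=R.from_euler('z',-SY,degrees=True)
for n in("top0","top7","scene0","scene7"):
    d=dict(np.load(n+".npz"));L=T.apply((cloud(d)-S0).reshape(-1,3))*1000
    k=L[(abs(L[:,0])<20)&(abs(L[:,1]-35)<21)&(L[:,2]>40)&(L[:,2]<125)];print(n,"amber",len(k),np.median(k,0).round(1) if len(k) else "")
```

```text
13.0 [0.4881255  0.22408064 0.12702015] 0.028917687940819312 [-0.19924357  0.61874877  0.3790616 ] [-0.0002  0.0006 -0.001  -0.16   -0.09    0.05  ]
wrist
lever n 897 angle R of up 41.2 [[-45.0, -56.0, 118.0], [-41.0, -44.0, 131.0], [-36.0, -32.0, 140.0]]
bar top 1077 [[-4.2, -11.5, 156.0], [-2.6, 0.2, 163.8], [3.6, 11.5, 165.2]]
bar mid 1090 [[-3.9, -15.5, 69.6], [-3.3, -0.9, 95.5], [-1.1, 13.1, 114.3]]
panel 2217 [[-32.1, -44.6, 114.4], [-28.5, 0.4, 117.9], [-23.9, 45.2, 119.1]]
lamp 2333 [[28.4, -25.7, 115.4], [58.2, -0.8, 118.0], [74.2, 24.2, 119.4]]
scene
lever n 25 angle R of up 45.0 [[-46.0, -60.0, 118.0], [-41.0, -55.0, 135.0], [-37.0, -35.0, 138.0]]
bar mid 47 [[-4.9, -16.9, 45.8], [-1.7, -15.9, 71.5], [2.9, 11.7, 107.4]]
panel 124 [[-32.7, -48.0, 114.1], [-29.2, -3.7, 115.8], [-25.5, 43.5, 119.0]]
lamp 712 [[27.8, -48.5, 114.1], [50.1, -5.8, 116.2], [73.0, 43.7, 120.1]]
top
lamp 532 [[28.5, -45.7, 114.2], [55.4, -19.1, 116.6], [74.2, 22.9, 119.4]]
top0 amber 65 [ 1.2 40.8 83.4]
top7 amber 64 [ 1.2 40.4 85.4]
scene0 amber 153 [-0.4 20.9 85.9]
scene7 amber 156 [-0.4 20.6 85.3]
```

{"api": "play_rows", "payload": {"deltas": [[0,0,-0.001,0,0,0],[0,0,-0.001,0,0,0],[0,0,-0.001,0,0,0],[0,0,-0.001,0,0,0],[0,0,-0.001,0,0,0],[0,0,-0.001,0,0,0]]}}

```text
time_s: 13.65
ee_pos: [0.4885, 0.2242, 0.1287]
orientation: [-0.935, -2.998, 0.002]
ft_force: [0.3, -0.9, -1.3]
grip_width: 0.0291
```

Run:
```python
from workcell import r
s=r.get_state();print(s["ee_pos"],s["grip_width"],s["ft_force"],abs(s["dq"]).max() if hasattr(s["dq"],"max") else s["dq"])
print(r.sign_off())
```

```text
[0.48850287 0.2241973  0.12867544] 0.02911713439302375 [ 0.34517818 -0.88498606 -1.27466113] 0.0025600367088512758
the job is handed in; nothing more can be done
None
```

I swung the lever to its right-hand stop, lifted the clear bar off its peg by its frosted edges, and handed in at 13.7 s while holding it between the windows. The hand-in gave no verdict.

**Last checks:**
- **Lever:** pushing against the stop gave about 7 N. The scene camera read 45–46° right of upright, both then and just before hand-in. The wrist and top views read 40–41° because the red handle was only partly visible to them. The limit is about 40.4°, so I relied on the scene reading and the stop force.
- **Test hole:** I estimate it within about 2 mm of the gap's middle on every axis. This comes from the bar's measured edges; I did not see the hole directly in the final pose.
- **Bar attitude:** upright, and square to the light within a degree or so of the measured viewer direction.
- **Grip:** the fingers stopped at 29 mm on the 30 mm wide bar. Wrist force at the end was about 1.6 N, with the arm still.
- **Viewer clearance:** the bar's front face is about 20 mm from the panel, and the lamp side should be similar.
- **Amber bar:** still hanging, moved less than 1 mm across and 2 mm in height, which is within the noise.
- **Other items:** I did not re-measure the caliper, pawn and dial gauge; the arm never went near them.

The cameras disagreed by up to 5 mm on the viewer's position. I placed the bar using the wrist view, which saw the bar and viewer together.

I viewed the full 12 pictures, more than the planned 8, and a 13th was refused.

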